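Load the sample rack into the tube mixer through its sprung retaining flap

TASK

Load the rack with the four capped tubes into the mixer: slide it low along the cradle, in at the flared mouth and through the sprung flap, tubes first and grip block last, and push on gently against the spring pad until the flap has swung shut behind the rack. Then ease the rack back under control until it bears on the closed flap, and let go. Do not force or jolt it, and leave the other things on the bench where they are.

Things in the scene. Friction and masses are not known exactly. Their poses are not given: they have to be found in the camera images.
- rack: White plastic rack with four capped tubes fixed in it, 110 long, 26 wide, 95 high, 0.2 kg. Origin: centre of its underside, z up, +x to its rounded nose (tube end). Foot 26 wide, 6 high; body above it 20 wide to 48 high; tubes at x = 42, 22, 2, -18 mm; grip block at the tail, x = -54 to -30 mm.
- rack_grip (a point): Middle of the rack's grip block (24 long, 16 wide in the rack's y, from 48 to 86 mm above the underside): 42 mm behind the rack's origin, 70 mm above its underside, axes as the rack. Take it here from above across the 16 mm; fingertips no lower than 49 mm above the underside pass over the cradle's walls and the flap.
- mixer: Bench tube mixer, fixed: white housing 196 x 126 mm, aluminium platform on top with a cradle lane. Origin: centre of its underside, z up, +x along the lane from its mouth to its spring block (106 mm above the bench). The platform stands up to 13 mm either way along x from mid-stroke, wherever it last stopped: not measured. It does not give when pushed.
- lane_mouth (a point): Start of the lane's flared walls, on its centre line, at floor height (60 mm above the bench), with the platform at mid-stroke; axes as the mixer. A flat apron runs 19 mm out from here to the platform's edge. The flare ends 27 mm in; from there the walls, 12 mm high, are 28.4 mm apart (1.2 mm play each side of the rack's foot).
- lane_gate (a point): Inner face of the shut flap on the lane's centre line at floor height, platform at mid-stroke; axes as the mixer. The rack's tail must go 27 mm past here before the flap can shut. Loaded, the rack rests with its tail here. From 39 mm past here lips overhang the foot 9.5 mm above the floor: the rack must be slid in low.
- lane_end (a point): Face of the sprung rubber pad at rest, on the centre line at floor height, platform at mid-stroke; axes as the mixer; 108 mm past the shut flap. It yields in +x with about 3 N at first touch, 8.5 N when the flap comes free behind the rack (some 28.5 mm in), and stands hard at 31 mm; drag of flap and lane adds 1 to 5 N while pushing in.
- flap (a joint): Steel flap, a sprung leaf 27 mm long and 19 high on an upright pin at the lane's -y side. 0 rad = shut across the lane; grows as it swings inwards to 1.5 rad, along the wall; it cannot swing outwards. Takes about 1.5 N at its tip to start, 4 N fully open, and slides along the rack's -y side as it passes.
- rack_empty: A second rack of the same shape without tubes, standing on the bench; not to be used. Origin and axes as the loaded rack.
- buffer_a: Small white dropper bottle, 29 mm across, 71 high, origin at the centre of its base; to be left alone.
- control_pos: Smaller white dropper bottle, 25 mm across, 57 high, origin at the centre of its base; to be left alone.
- timer: Flat white bench timer, 62 x 62 x 15 mm, origin at the centre of its underside; to be left alone.

How it is judged:
On the way, in this order (a step that is already met when the one before it is completed fails the run):
1. the rack, low in the cradle, pushes the flap open (value of joint flap above 0.7 rad and x of rack in the frame of mixer above -0.125 m and y of rack in the frame of mixer between -0.006 and 0.006 m and z of rack in the frame of mixer between 0.055 and 0.067 m), for 0.1 s.
2. the rack is pushed on against the pad until the flap has swung shut behind it (value of joint flap below 0.15 rad and x of rack in the frame of mixer above -0.026 m and x of rack_grip in the frame of mixer below 0.01 m and y of rack in the frame of mixer between -0.006 and 0.006 m and z of rack in the frame of mixer between 0.055 and 0.067 m), for 0.1 s.
At the end, for the whole second after the job is handed in: The rack with tubes stands on the cradle floor (within 4 mm), upright, nose towards the spring block, in line with the lane (within 4 mm and 4 degrees), released and at rest between pad and flap, bearing on the flap; the flap is shut behind it (under 0.1 rad) (value of joint flap below 0.1 rad and x of rack_grip in the frame of mixer between -0.068 and -0.036 m and x of rack in the frame of mixer between -0.026 and 0.006 m and y of rack in the frame of mixer between -0.004 and 0.004 m and z of rack in the frame of mixer between 0.056 and 0.064 m and angle between the x axis of rack and the x axis of mixer, either way round below 0.07 rad and angle between rack's own z axis and vertical below 0.06 rad and linear speed of rack below 0.01 m/s); the robot touches nothing.
It fails at once if rack and mixer are pressed together with more than 25 N (contact force between rack and mixer above 25 N).
It fails at once if the rack shoots or drops inside the cradle (faster than 0.2 m/s) (linear speed of rack above 0.2 m/s and x of rack in the frame of mixer between -0.07 and 0.05 m and y of rack in the frame of mixer between -0.006 and 0.006 m and z of rack in the frame of mixer between 0.055 and 0.067 m).
It fails at once if the rack is tipped by more than 30 degrees (angle between rack's own z axis and vertical above 0.52 rad).
It fails at once if the empty rack, a bottle or the timer is moved by more than 20 mm (distance of any of rack_empty, buffer_a, control_pos, timer from where it was at the start of the episode above 0.02 m).
It also fails if it takes over 72 s, if anything falls off the work surface, if the arm or the gripper's body presses on something with over 40 N, if the wrist force passes 120 N, or if a joint passes its speed limit or range.

ROBOT

A 6-joint arm with a two-finger parallel gripper is mounted at the origin on a cart in front of the work surface, level with it; the furniture and walls round the work are solid. World frame = base frame: x ahead of the robot, y to its left, z up, the work surface at z = 0. Lengths are in m, angles in rad, forces in N, time in s.
With the tool pointing down it reaches from about 0.325 to 0.775 m from the base axis. Payload 5.5 kg.
Tool frame: the origin (TCP) lies at the very end of the fingers, on their centre line; the grasp point (between the pads) lies 19 mm behind it; z points along the fingers, y is the line along which they close (so a half turn about z gives the same grasp; the last joint's range is limited). The gripper opens to 85 mm and grips with 20 to 120 N. Pads are 22 mm wide; open, the fingers measure 114 mm over their backs; the gripper's body (76 mm by 85 mm) begins 54 mm behind the grasp point. The pads swing forward as they close: fully open they stand 13 mm farther back than shut.
Start: joints at [-1.318, 0.091, 1.231, -0, 1.82, -0.057], TCP at [0.183, -0.571, 0.231] pointing down, gripper open.
Joint ranges: [-2.87, 2.87], [-0.86, 2.18], [0.17, 2.46], [-1.51, 4.65], [0.06, 2.69], [-2.65, 2.65]. Speed limits (rad/s): [2.57, 2.57, 3.01, 3.14, 3.14, 3.14].

INTERFACE

Orientations are given as a rotation vector (axis times angle).
In Python, from rig import status, optics, workorder gives the robot as it stands.
- The arm moves only by the tool jog_arm, never from a script. Its argument "plan" is a list of rows, each an object of numbers: "x", "y", "z": the shift along the tool's x, y, z in mm; "ax", "ay", "az": the turn, a rotation vector about the tool's x, y, z in degrees; "gripper": the opening, from 0 (shut) to 1 (fully open). In form: [{"x": .., "y": .., "z": .., "ax": .., "ay": .., "az": .., "gripper": ..}, ...]. A call has 1 to 20 rows; each row is the pose to reach, as a shift and turn from the pose commanded when the call began, along the tool's axes at that moment; what a row does not reach only later rows make up. A row lasts 1/8 s, in which the tool goes at most 62.5 mm and 10.7 degrees, less where a joint would pass 70% of its speed; a pose out of reach is approached as far as the arm can. A call with a gripper value outside its range is refused whole. The fingers move at their own pace and stop on an object; the grip force is fixed at half the most. Time passes only in rows, so rows that repeat a pose let the fingers close. It gives the time, the measured TCP pose, the force, the opening and the grip force at its end, in the units of the state.
- status.read_state(): the state, without advancing time (a new reading comes with each control period).
- optics.camera(name): name is "side" or "top"; returns a dict with "color" (400x640x3 uint8, red, green, blue), "fovy" (degrees; the focal length in pixels is half the picture's height over the tangent of half this angle, whatever the lens; pixels are square), "cx", "cy" (the principal point, pixels), "D" ([k1, k2, p1, p2, k3] as OpenCV has them; the pictures are not rectified), "R" (3x3) and "t" (3): a world point X has camera coordinates R X + t. Camera axes: x right, y down, z forward; pixel columns grow to the right and rows downward; lengths in m; the calibration is good to about 2 mm. A picture is of the moment at which its call begins. There is no depth.
- workorder.close_job(): hands the job in; it is judged then, once.
The state is a dict: "t": time; "q": joint angles; "dq": joint speeds; "joint_torque": joint torques, N m; "tool_pos": TCP position; "eef_rot": TCP orientation; "wrist_force": force on the tool from outside, world axes, zero at the start; "moment": the same for the moment, N m; "finger_gap": finger opening in m; "grip_force": force on a finger pad.
Only numpy, scipy, OpenCV 4.12 (cv2) and the standard library are available. Lean on these libraries where they do the work, as an engineer would, in place of code of your own. Each camera call takes 0.05 s, during which the arm holds its last target. There are 200 camera calls.

## Working session

There is one attempt and no reset: what is moved stays moved. The work goes in short steps, Python scripts to look and compute and a tool call to move; the robot and the scene stay as the last step left them, time stands still between calls to the robot, and variables do not carry over. Pictures are saved under pics/ and viewed, at most 10 in all, crops included, and the job is handed in when it is done.

Besides the shell and the picture viewer there is one more tool, called after "Request:" as name(argument=value, ...) on one line, values as JSON. jog_arm: Moves the arm, as the interface text tells. Its arguments: {"type":"object","properties":{"plan":{"type":"array","items":{"type":"object","properties":{"x":{"type":"number"},"y":{"type":"number"},"z":{"type":"number"},"ax":{"type":"number"},"ay":{"type":"number"},"az":{"type":"number"},"gripper":{"type":"number"}}}}},"required":["plan"]}

```bash
mkdir -p pics; ls
cat > h.py <<'E'
import numpy as np, cv2
from rig import status, optics, workorder
def K(c):
    f=200/np.tan(np.radians(c['fovy'])/2); return np.array([[f,0,c['cx']],[0,f,c['cy']],[0,0,1.]])
def ray(c,uv):
    n=cv2.undistortPoints(np.array(uv,float).reshape(-1,1,2),K(c),np.array(c['D'],float)).reshape(-1,2)
    d=np.c_[n,np.ones(len(n))]@np.array(c['R']); o=-np.array(c['R']).T@np.array(c['t']); return o,d
def plane(c,uv,z):
    o,d=ray(c,uv); return o+d*((z-o[2])/d[:,2])[:,None]
def proj(c,X):
    return cv2.projectPoints(np.array(X,float).reshape(-1,1,3),cv2.Rodrigues(np.array(c['R'],float))[0],np.array(c['t'],float),K(c),np.array(c['D'],float))[0].reshape(-1,2)
def shot(n,f):
    c=optics.camera(n); cv2.imwrite(f'pics/{f}.png',c['color'][:,:,::-1]); return c
E
python3 - <<'E'
from h import *
import pickle
s=status.read_state(); print({k:np.round(v,3) for k,v in s.items()})
for n in('top','side'):
    c=shot(n,n+'0'); pickle.dump(c,open(n+'0.pkl','wb')); o=-np.array(c['R']).T@c['t']; print(n,c['fovy'],c['cx'],c['cy'],c['D'],np.round(o,3),np.round(c['R'],2).tolist())
E
```

```text
pics
{'t': np.float64(0.0), 'q': array([-1.318,  0.092,  1.232, -0.   ,  1.82 , -0.057]), 'dq': array([ 0.001,  0.   , -0.001,  0.002,  0.   , -0.003]), 'joint_torque': array([ 1.0000e-03, -4.5873e+01, -4.1802e+01, -0.0000e+00,  1.2000e-02,
        0.0000e+00]), 'tool_pos': array([ 0.183, -0.571,  0.23 ]), 'eef_rot': array([-3.102, -0.484,  0.   ]), 'wrist_force': array([ 0.019,  0.272, -0.536]), 'moment': array([0.057, 0.024, 0.03 ]), 'grip_force': np.float64(0.0), 'finger_gap': np.float64(0.086)}
top 55.32909181270052 321.73163512925726 201.11287730446836 [0.03226083 0.         0.         0.         0.        ] [ 0.446 -0.137  0.948] [[0.03, -1.0, -0.03], [-0.99, -0.03, -0.11], [0.11, 0.03, -0.99]]
side 45.017965917962904 310.410359484846 209.3441742068124 [-0.04110002  0.          0.          0.          0.        ] [0.471 0.799 0.563] [[-1.0, -0.07, -0.0], [-0.03, 0.47, -0.88], [0.06, -0.88, -0.47]]
```

View pics/top0.png

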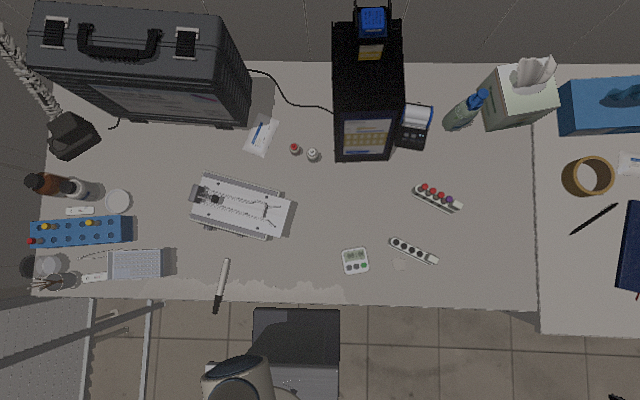

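View pics/side0.png

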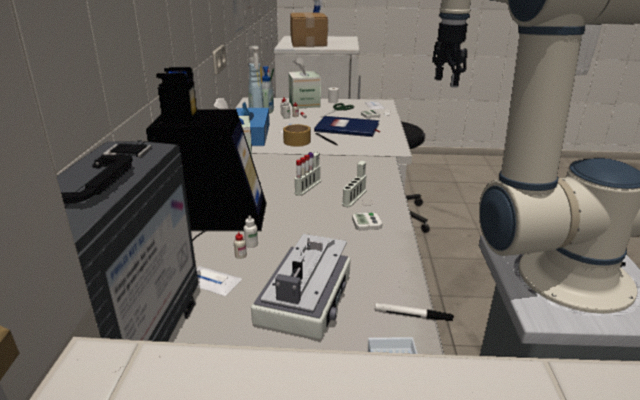

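Run:
```python
from h import *
t=cv2.imread('pics/top0.png'); s=cv2.imread('pics/side0.png')
a=cv2.resize(t[165:245,180:300],None,fx=6.6,fy=6.6,interpolation=cv2.INTER_CUBIC)[:,:792]; cv2.imwrite('pics/c_mix.png',a)
b=cv2.resize(t[170:270,400:480],(400,500),interpolation=cv2.INTER_CUBIC)
d=cv2.resize(s[145:225,290:370],(400,400),interpolation=cv2.INTER_CUBIC)
o=np.zeros((500,800,3),np.uint8); o[:,:400]=b; o[:400,400:]=d; cv2.imwrite('pics/c_rack.png',o)
```

```text
(no output)
```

View pics/c_mix.png

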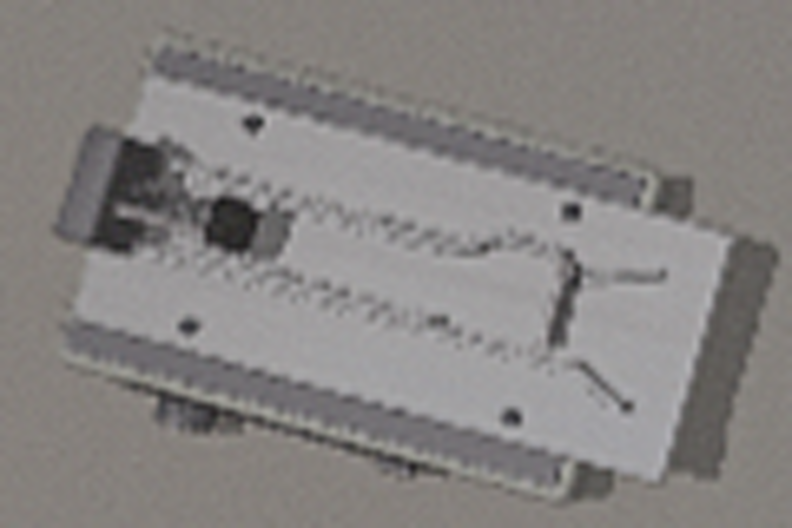

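View pics/c_rack.png

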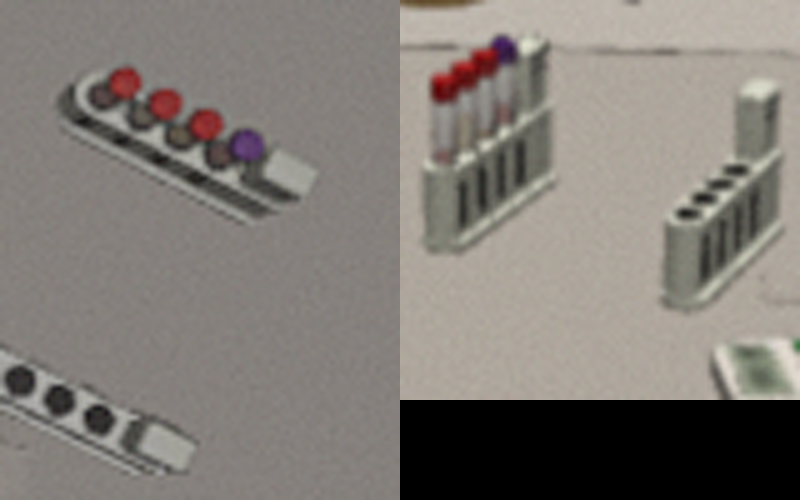

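Top view: the loaded rack is at about (437,197), nose to the left (+y world), grip block near (458,204). The mixer is at about (240,205), with its spring block on the left, the flap near (266,210) and the platform edge on the right. Next I measure both.

```bash
cat > m1.py <<'E'
from h import *
import pickle
T=pickle.load(open('top0.pkl','rb')); S=pickle.load(open('side0.pkl','rb'))
def caps(c,box):
    x0,y0,x1,y1=box; hsv=cv2.cvtColor(c['color'],cv2.COLOR_RGB2HSV); h,s,v=cv2.split(hsv)
    m=((s>90)&(v>60)&((h<8)|(h>125))).astype(np.uint8); mm=np.zeros_like(m); mm[y0:y1,x0:x1]=m[y0:y1,x0:x1]
    n,l,st,ce=cv2.connectedComponentsWithStats(mm); return [(st[i,4],ce[i].round(1).tolist()) for i in range(1,n) if st[i,4]>6]
ct=caps(T,(405,170,480,220)); cs=caps(S,(285,145,330,200)); print(ct);print(cs)
def tri(a,b):
    o1,d1=ray(T,[a]);o2,d2=ray(S,[b]);d1=d1[0]/np.linalg.norm(d1);d2=d2[0]/np.linalg.norm(d2)
    k=np.linalg.lstsq(np.c_[d1,-d2],o2-o1,rcond=None)[0]; p,q=o1+k[0]*d1,o2+k[1]*d2; return (p+q)/2,np.linalg.norm(p-q)
g=cv2.cvtColor(T['color'],cv2.COLOR_RGB2GRAY)
for th in (165,175,185,195):
    m=np.zeros_like(g); m[165:245,180:300]=(g[165:245,180:300]>th)*255
    m=cv2.morphologyEx(m,cv2.MORPH_OPEN,np.ones((3,3)))
    cn=max(cv2.findContours(m,0,2)[0],key=cv2.contourArea); P=plane(T,cn.reshape(-1,2),0.06)[:,:2]*1000
    r=cv2.minAreaRect(P.astype(np.float32)); print(th,np.round(r[0],1),np.round(r[1],1),round(r[2],2),np.round(cv2.boxPoints(r),1).tolist())
E
python3 -i m1.py <<'E'
m=(g[170:225,440:475]>175).astype(np.uint8); print('\n'.join(''.join(f'{v:4d}' for v in r) for r in g[194:216,448:468]))
E
```

```text
[(np.int32(31), [424.4, 186.5]), (np.int32(32), [432.5, 190.5]), (np.int32(34), [440.7, 194.5]), (np.int32(28), [448.8, 198.8])]
[(np.int32(93), [303.6, 158.7])]
 133 136 134 133 132 132 128 130 130 129 129 130 129 126 129 131 130 132 127 131
 114 110 118 129 134 129 129 130 130 130 128 130 129 128 129 129 130 129 132 128
  70  58  74 100 121 131 128 129 129 131 130 128 128 131 130 130 132 129 129 130
  74  70  70  70 101 134 132 132 130 130 129 129 128 130 126 125 130 130 128 128
  78  80  75  68  91 129 126 119 129 129 128 125 132 128 131 126 130 125 131 128
  84  76  77  74  79 110 117 124 130 128 129 128 129 128 129 129 133 123 130 126
  84  76  76  70  74  96 121 155 145 136 127 126 129 128 131 128 129 132 127 128
  65  64  70  69  66  94 149 164 160 154 142 137 127 124 129 131 129 130 131 127
  78  53  69  69  85 122 157 162 161 159 158 152 138 132 124 124 129 130 129 130
 112  73  81  78 105 155 170 162 161 159 158 159 158 154 136 127 128 127 131 129
 104  75  81  80 111 161 164 163 164 161 158 161 158 160 160 141 124 131 131 129
  65  77  80  75  96 142 156 164 163 162 162 16
[... 371 characters left out ...]
 84 128 134 116 106  99 102 109 112 134 130 132 129 128 129 129 126
  75  75  72  73  72  95 130 139 132 136 130 136 127 128 131 126 128 130 127 129
 129 101  79  76  78  90  99 111 128 129 130 128 131 127 133 131 131 128 129 128
 156 138 113 102 109 128 132 130 131 130 126 129 126 128 128 125 130 130 127 129
 109 139 146 134 136 131 131 130 127 130 129 127 129 128 133 127 130 133 130 131
 127 125 132 126 130 129 130 132 127 130 129 132 127 131 130 131 128 128 129 131Traceback (most recent call last):
  File "m1.py", line 16, in <module>
    cn=max(cv2.findContours(m,0,2)[0],key=cv2.contourArea); P=plane(T,cn.reshape(-1,2),0.06)[:,:2]*1000
ValueError: max() iterable argument is empty
>>> >>>
```

```bash
sed -i 's/(165,175,185,195)/(145,150,155,160)/' m1.py
cat >> m1.py <<'E'
P=plane(T,[c for _,c in ct],0.092)[:,:2]*1000; print('caps',P.round(1).tolist())
v=P[0]-P[3]; print('spacing',np.linalg.norm(v)/3,'yaw',np.degrees(np.arctan2(v[1],v[0])), 'origin(caps)',P.mean(0)-12*v/np.linalg.norm(v),'grip', P.mean(0)-54*v/np.linalg.norm(v))
for th in (145,150):
    m=np.zeros_like(g); m[194:212,452:468]=(g[194:212,452:468]>th)*255
    cn=max(cv2.findContours(m,0,2)[0],key=cv2.contourArea); mo=cv2.moments(m,True); Q=plane(T,cn.reshape(-1,2),0.086)[:,:2]*1000; r=cv2.minAreaRect(Q.astype(np.float32))
    print('block',np.round(plane(T,[[mo['m10']/mo['m00'],mo['m01']/mo['m00']]],.086)*1000,1),np.round(r[0],1),np.round(r[1],1),r[2])
# lane features at wall top z=.072 (crop px /6.6 + offset)
cr=lambda a:np.array(a)/6.6+[180-.42,165-.42]
for nm,a,z in (('flare+y',(628,407),.072),('flare-y',(662,272),.072),('flaptop pin',(572,258),.079),('flaptop tip',(556,340),.079),('platR top',(735,237),.06),('platR bot',(665,480),.06),('platL top',(140,75),.06),('platL bot',(75,315),.06)):
    print(nm,(plane(T,[cr(a)],z)[0]*1000).round(1))
m=np.zeros((400,640),np.uint8); m[165:245,180:300]=(g[165:245,180:300]>150)*255
cv2.imwrite('pics/mask.png',cv2.resize(np.hstack([m[165:245,180:300],g[165:245,180:300]]),None,fx=3.3,fy=3.3))
E
python3 m1.py
```

```text
[(np.int32(31), [424.4, 186.5]), (np.int32(32), [432.5, 190.5]), (np.int32(34), [440.7, 194.5]), (np.int32(28), [448.8, 198.8])]
[(np.int32(93), [303.6, 158.7])]
145 [523.9  79.3] [218.3  90.1] 75.9 [[453.6000061035156, -15.600000381469727], [541.0, -37.5], [594.2000122070312, 174.1999969482422], [506.79998779296875, 196.10000610351562]]
150 [523.7  78.8] [216.9  89.6] 76.1 [[454.20001220703125, -15.699999809265137], [541.0999755859375, -37.20000076293945], [593.2999877929688, 173.3000030517578], [506.29998779296875, 194.89999389648438]]
155 [519.7  60. ] [178.2  87.8] 76.04 [[455.6000061035156, -15.899999618530273], [540.7999877929688, -37.099998474121094], [583.7000122070312, 135.89999389648438], [498.6000061035156, 157.0]]
160 [467.8  -8.2] [16.3 21.1] 1.53 [[459.29998779296875, 2.0999999046325684], [459.8999938964844, -19.0], [476.20001220703125, -18.600000381469727], [475.6000061035156, 2.5]]
caps [[576.9, -342.3], [568.3, -360.3], [559.7, -378.4], [550.4, -396.2]]
spacing 19.995055384167127 yaw 63.796807235092594 origin(caps) [ 558.51737358 -380.04944793] grip [ 539.97202783 -417.73326609]
block [[ 539.9 -417.1   86. ]] [ 539.9 -417.1] [19.5 11.2] 63.93278884887695
block [[ 539.8 -417.2   86. ]] [ 539.9 -417.1] [19.5 11.2] 63.93278884887695
flare+y [479.4  -5.5  72. ]
flare-y [526.9 -15.5  72. ]
flaptop pin [530.4  15.2  79. ]
flaptop tip [501.7  19.5  79. ]
platR top [541.2 -39.3  60. ]
platR bot [454.5 -17.8  60. ]
platL top [594.3 176.8  60. ]
platL bot [507.4 194.6  60. ]
```

```bash
cat >> h.py <<'E'
from scipy.spatial.transform import Rotation as Ro
def go(x,y,z,yaw):
    "tool target: world mm, rack/lane yaw deg (tool x at yaw... tool y at yaw-90), pointing down"
    s=status.read_state(); R=Ro.from_rotvec(s['eef_rot']); a=np.radians(yaw)
    D=Ro.from_matrix(np.array([[np.cos(a),np.sin(a),0],[np.sin(a),-np.cos(a),0],[0,0,-1]]))
    print('now',(s['tool_pos']*1000).round(1),'F',np.round(s['wrist_force'],1),'t',s['t'])
    print('shift',R.inv().apply(np.array([x,y,z])-s['tool_pos']*1000).round(1),'turn',np.degrees((R.inv()*D).as_rotvec()).round(2))
E
python3 - <<'E'
from h import *
go(540,-417.4,150,63.8)
s=cv2.imread('pics/side0.png')[225:335,250:360]; cv2.imwrite('pics/c_side.png',cv2.resize(s,(600,600),interpolation=cv2.INTER_CUBIC))
E
```

```text
now [ 182.8 -571.2  230.3] F [-0.4 -0.7  0.1] t 0.1
shift [387.  -37.4  80.3] turn [ -0.1   -0.05 -46.05]
```

View pics/c_side.png

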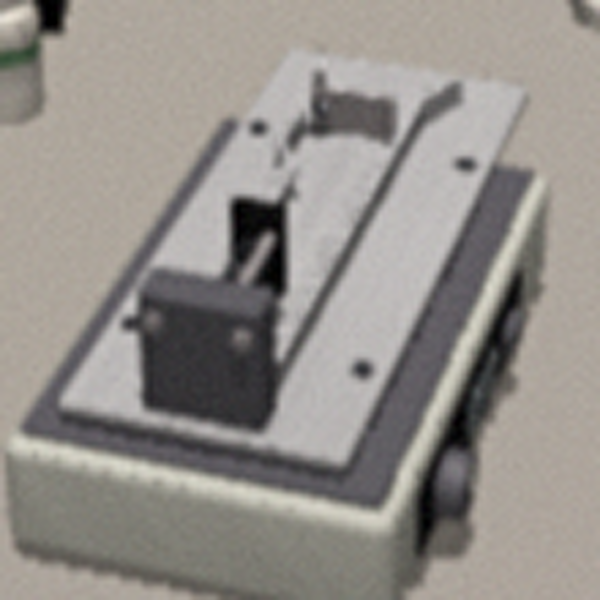

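The side view looks down the lane. The flap leaf spans crop (322,100)–(392,140), and the screw heads at crop (258,127), (465,163), (362,370) and (130,322) are useful as symmetric marks for the lane's centre line. Now I move above the grip block.

Request:
jog_arm(plan=[{"x": 40, "y": -4, "z": 0, "az": -5, "gripper": 0.5}, {"x": 95, "y": -9, "z": 0, "az": -11, "gripper": 0.5}, {"x": 150, "y": -15, "z": 10, "az": -17, "gripper": 0.5}, {"x": 205, "y": -20, "z": 20, "az": -24, "gripper": 0.5}, {"x": 260, "y": -25, "z": 35, "az": -31, "gripper": 0.5}, {"x": 315, "y": -31, "z": 55, "az": -38, "gripper": 0.5}, {"x": 360, "y": -35, "z": 70, "az": -43, "gripper": 0.5}, {"x": 387, "y": -37.4, "z": 80.3, "ax": -0.1, "az": -46.05, "gripper": 0.5}, {"x": 387, "y": -37.4, "z": 80.3, "ax": -0.1, "az": -46.05, "gripper": 0.5}, {"x": 387, "y": -37.4, "z": 80.3, "ax": -0.1, "az": -46.05, "gripper": 0.5}])

```text
invalid input
```

```bash
cat > m2.py <<'E'
from m1 import *
print('-----')
cr=lambda a:np.array(a)/6.6+[180-.42,165-.42]; cq=lambda a:np.array(a)*110/600+[250-.4,225-.4]
def dark(c,p,w=4):
    gg=cv2.cvtColor(c['color'],cv2.COLOR_RGB2GRAY).astype(float); x,y=np.round(p).astype(int); a=gg[y-w:y+w+1,x-w:x+w+1]; wt=np.clip(np.median(a)-12-a,0,None)
    yy,xx=np.mgrid[y-w:y+w+1,x-w:x+w+1]; return np.array([(xx*wt).sum(),(yy*wt).sum()])/wt.sum()
tp=[dark(T,cr(a),3) for a in ((252,122),(572,210),(188,327),(512,417))]
sp=[dark(S,cq(a),3) for a in ((130,322),(258,127),(362,370),(465,163))]
P=plane(T,tp,.062)*1000; Q=plane(S,sp,.062)*1000
print(P.round(1).tolist()); print(Q.round(1).tolist())
for p,a in zip((P,Q),'TS'):
    f,b=(p[0]+p[2])/2,(p[1]+p[3])/2; v=f-b; print(a,'mouthside mid',b.round(1),'pad side mid',f.round(1),'yaw',np.degrees(np.arctan2(v[1],v[0])), 'w',np.linalg.norm(p[0]-p[2]),np.linalg.norm(p[1]-p[3]))
E
python3 m2.py | sed '1,/-----/d'; python3 -c "
from h import *
go(540,-417.4,51,63.8)"
```

```text
[[579.4, 133.4, 62.0], [551.1, 18.4, 62.0], [503.3, 154.0, 62.0], [474.0, 37.8, 62.0]]
[[576.7, 135.0, 62.0], [548.9, 19.7, 62.0], [504.7, 154.3, 62.0], [475.5, 38.5, 62.0]]
T mouthside mid [512.5  28.1  62. ] pad side mid [541.3 143.7  62. ] yaw 76.01931559906673 w 78.83373226762663 79.44714028110053
S mouthside mid [512.2  29.1  62. ] pad side mid [540.7 144.6  62. ] yaw 76.14505227114923 w 74.50617525091042 75.7472614285764
now [ 182.8 -571.2  230.3] F [-0.4 -0.7  0.1] t 0.1
shift [387.  -37.3 179.3] turn [ -0.1   -0.05 -46.05]
```

Request:
jog_arm(plan=[{"x": 40, "y": -4, "z": 0, "ax": 0, "ay": 0, "az": -5, "gripper": 0.5}, {"x": 95, "y": -9, "z": 0, "ax": 0, "ay": 0, "az": -11, "gripper": 0.5}, {"x": 150, "y": -15, "z": 10, "ax": 0, "ay": 0, "az": -17, "gripper": 0.5}, {"x": 205, "y": -20, "z": 20, "ax": 0, "ay": 0, "az": -24, "gripper": 0.5}, {"x": 260, "y": -25, "z": 35, "ax": 0, "ay": 0, "az": -31, "gripper": 0.5}, {"x": 315, "y": -31, "z": 55, "ax": 0, "ay": 0, "az": -38, "gripper": 0.5}, {"x": 360, "y": -35, "z": 70, "ax": 0, "ay": 0, "az": -43, "gripper": 0.5}, {"x": 387, "y": -37, "z": 80, "ax": 0, "ay": 0, "az": -46, "gripper": 0.5}, {"x": 387, "y": -37, "z": 80, "ax": 0, "ay": 0, "az": -46, "gripper": 0.5}, {"x": 387, "y": -37, "z": 80, "ax": 0, "ay": 0, "az": -46, "gripper": 0.5}])

```text
t: 1.35
tool_pos: [0.5396, -0.4186, 0.1513]
eef_rot: [-2.668, -1.657, 0.001]
wrist_force: [0.1, -0.1, -0.5]
finger_gap: 0.0425
grip_force: 0.0
```

```bash
python3 -c "
from h import *
go(540,-417.4,52,63.8)"
```

```text
now [ 539.6 -418.6  151.3] F [ 0.1 -0.1 -0.5] t 1.35
shift [ 1.3 -0.1 99.3] turn [-0.03  0.03 -0.11]
```

Request:
jog_arm(plan=[{"x": 0, "y": 0, "z": 25, "ax": 0, "ay": 0, "az": 0, "gripper": 0.5}, {"x": 0, "y": 0, "z": 60, "ax": 0, "ay": 0, "az": 0, "gripper": 0.5}, {"x": 0, "y": 0, "z": 85, "ax": 0, "ay": 0, "az": 0, "gripper": 0.5}, {"x": 0, "y": 0, "z": 98, "ax": 0, "ay": 0, "az": 0, "gripper": 0.5}, {"x": 0, "y": 0, "z": 98, "ax": 0, "ay": 0, "az": 0, "gripper": 0.5}, {"x": 0, "y": 0, "z": 98, "ax": 0, "ay": 0, "az": 0, "gripper": 0.5}])

```text
t: 2.1
tool_pos: [0.5406, -0.419, 0.0553]
eef_rot: [2.666, 1.657, 0.001]
wrist_force: [0.6, 0.0, -0.0]
finger_gap: 0.0427
grip_force: 0.0
```

Run:
```python
from h import *
go(540,-417.4,52,63.8)
c=shot('side','side1'); d=shot('top','top1')
print(proj(c,[[.54,-.4174,.07]]),proj(d,[[.54,-.4174,.086]]))
o=np.hstack([cv2.resize(c['color'][120:220,270:370],(400,400)),cv2.resize(d['color'][160:260,400:500],(400,400))]);cv2.imwrite('pics/g1.png',o[:,:,::-1])
```

```text
now [ 540.6 -419.    55.3] F [ 0.6  0.  -0. ] t 2.1
shift [ 1.2 -1.3  3.2] turn [ 0.15  0.04 -0.08]
[[314.62171428 158.56186044]] [[457.64221909 203.95300148]]
```

View pics/g1.png

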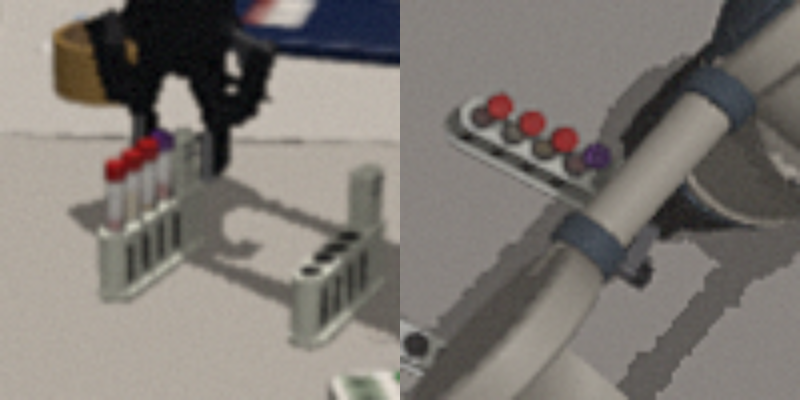

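Both fingers straddle the block: in the side crop it is at about (190,150) between fingers at (140,130) and (215,160). The TCP is still 3 mm high, so I lower slightly and close.

Request:
jog_arm(plan=[{"x": 1, "y": -1, "z": 2, "ax": 0, "ay": 0, "az": 0, "gripper": 0.5}, {"x": 1, "y": -1, "z": 2, "ax": 0, "ay": 0, "az": 0, "gripper": 0.5}, {"x": 1, "y": -1, "z": 2, "ax": 0, "ay": 0, "az": 0, "gripper": 0.3}, {"x": 1, "y": -1, "z": 2, "ax": 0, "ay": 0, "az": 0, "gripper": 0.2}, {"x": 1, "y": -1, "z": 2, "ax": 0, "ay": 0, "az": 0, "gripper": 0.1}, {"x": 1, "y": -1, "z": 2, "ax": 0, "ay": 0, "az": 0, "gripper": 0}, {"x": 1, "y": -1, "z": 2, "ax": 0, "ay": 0, "az": 0, "gripper": 0}])

```text
t: 3.08
tool_pos: [0.5399, -0.417, 0.0514]
eef_rot: [2.668, 1.659, 0.0]
wrist_force: [0.9, -0.5, 0.3]
finger_gap: 0.0152
grip_force: 58.5
```

```bash
python3 -c "
from h import *
go(472.1,-133.5,140,76.05)"
```

```text
now [ 539.9 -417.    51.4] F [ 0.9 -0.5  0.3] t 3.075
shift [ 224.3 -186.1  -88.7] turn [  0.02   0.   -12.3 ]
```

Request:
jog_arm(plan=[{"x": 0, "y": 0, "z": -15, "ax": 0, "ay": 0, "az": 0, "gripper": 0}, {"x": 0, "y": 0, "z": -45, "ax": 0, "ay": 0, "az": 0, "gripper": 0}, {"x": 0, "y": 0, "z": -75, "ax": 0, "ay": 0, "az": 0, "gripper": 0}, {"x": 10, "y": -8, "z": -89, "ax": 0, "ay": 0, "az": 0, "gripper": 0}, {"x": 36, "y": -30, "z": -89, "ax": 0, "ay": 0, "az": -2, "gripper": 0}, {"x": 68, "y": -56, "z": -89, "ax": 0, "ay": 0, "az": -4, "gripper": 0}, {"x": 100, "y": -83, "z": -89, "ax": 0, "ay": 0, "az": -6, "gripper": 0}, {"x": 132, "y": -109, "z": -89, "ax": 0, "ay": 0, "az": -8, "gripper": 0}, {"x": 164, "y": -136, "z": -89, "ax": 0, "ay": 0, "az": -10, "gripper": 0}, {"x": 194, "y": -161, "z": -89, "ax": 0, "ay": 0, "az": -11.5, "gripper": 0}, {"x": 214, "y": -178, "z": -89, "ax": 0, "ay": 0, "az": -12.3, "gripper": 0}, {"x": 224.3, "y": -186.1, "z": -89, "ax": 0, "ay": 0, "az": -12.3, "gripper": 0}, {"x": 224.3, "y": -186.1, "z": -89, "ax": 0, "ay": 0, "az": -12.3, "gripper": 0}, {"x": 224.3, "y": -186.1, "z": -89, "ax": 0, "ay": 0, "az": -12.3, "gripper": 0}])

```text
t: 4.82
tool_pos: [0.4721, -0.1341, 0.1402]
eef_rot: [2.475, 1.934, -0.001]
wrist_force: [0.2, 0.5, -2.3]
finger_gap: 0.0149
grip_force: 59.1
```

Run:
```python
from h import *
import pickle
go(472.1,-133.5,113,76.05)
for n in('side','top'):
    c=shot(n,n+'2'); pickle.dump(c,open(n+'2.pkl','wb'))
c=cv2.imread('pics/side2.png')[180:300,240:360];d=cv2.imread('pics/top2.png')[150:270,190:350]
cv2.imwrite('pics/g2.png',np.hstack([cv2.resize(c,(340,340)),cv2.resize(d,(453,340))]))
```

```text
now [ 472.1 -134.1  140.2] F [ 0.2  0.5 -2.3] t 4.825
shift [ 0.6 -0.1 27.2] turn [-0.    0.03 -0.04]
```

View pics/g2.png

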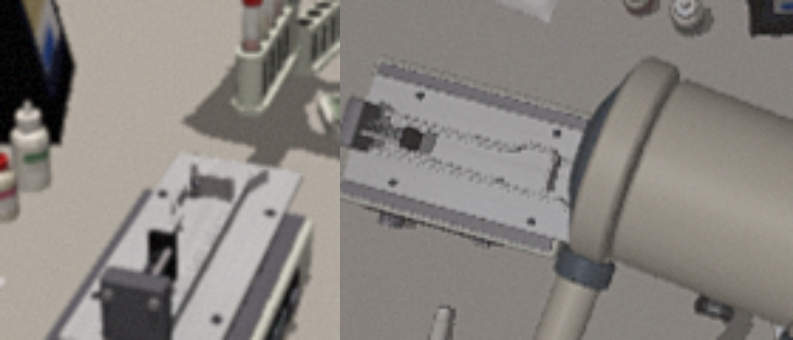

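The rack is held level behind the mouth; in the side view its nose is near crop (240,110) and the flap near (210,185). Next I check the carried caps against the expected pose.

Run:
```python
from h import *
import pickle
S=pickle.load(open('side2.pkl','rb')); tp=np.array([472.1,-134.1,140.2]); a=np.radians(76.05); u=np.array([np.cos(a),np.sin(a),0])
hsv=cv2.cvtColor(S['color'],cv2.COLOR_RGB2HSV);h,s,v=cv2.split(hsv); m=((s>110)&(v>60)&((h<8)|(h>172))).astype(np.uint8)
m[:, :300]=0; m[:,400:]=0; m[:120]=0;m[230:]=0
for z in (85,92):
  print(z,proj(S,[(tp+u*(42+x)+[0,0,-51.4+z])/1000 for x in (42,22,2,-18)]).round(1).tolist())
n,l,st,ce=cv2.connectedComponentsWithStats(m); print([(st[i].tolist(),ce[i].round(1).tolist()) for i in range(1,n) if st[i,4]>5])
# foot nose/body front outline in side view: bright mask
g=cv2.cvtColor(S['color'],cv2.COLOR_RGB2GRAY)
p=proj(S,[(tp+u*(42+55)+[0,0,-51.4+25])/1000])[0]; print('nose front pred',p.round(1))
n=np.array([-u[1],u[0],0])
for y in (-10,10): print(y,proj(S,[(tp+u*(42+45)+n*y+[0,0,-51.4+k])/1000 for k in (45,25,10)]).round(1).tolist())
for r in range(int(p[1])-6,int(p[1])+7,3): print(r,g[r,int(p[0])-12:int(p[0])+14].tolist())
```

```text
85 [[328.5, 180.1], [331.2, 176.1], [333.9, 172.2], [336.5, 168.4]]
92 [[328.5, 176.8], [331.3, 172.8], [334.0, 169.0], [336.5, 165.3]]
[([326, 166, 12, 16, 117], [331.5, 173.6])]
nose front pred [326.2 210.4]
-10 [[322.9, 198.5], [322.8, 207.5], [322.7, 214.1]]
10 [[332.6, 199.9], [332.4, 208.9], [332.3, 215.5]]
204 [170, 170, 168, 169, 170, 161, 136, 110, 91, 94, 106, 119, 122, 129, 129, 130, 126, 125, 99, 61, 79, 73, 65, 80, 72, 131]
207 [170, 172, 171, 170, 153, 118, 98, 89, 97, 97, 115, 121, 125, 127, 131, 129, 123, 121, 93, 54, 74, 60, 68, 132, 191, 191]
210 [173, 164, 151, 116, 97, 97, 95, 96, 91, 88, 104, 120, 123, 129, 127, 128, 124, 114, 91, 48, 87, 130, 179, 199, 147, 98]
213 [119, 97, 93, 98, 93, 97, 96, 97, 100, 99, 117, 119, 129, 129, 129, 128, 121, 109, 89, 91, 163, 202, 168, 109, 90, 96]
216 [96, 95, 95, 96, 96, 94, 99, 116, 153, 139, 123, 118, 126, 130, 129, 124, 122, 122, 145, 198, 187, 118, 93, 98, 97, 94]
```

Caps match the expected pose to under 1 mm (predicted (331.2,174), seen (331.5,173.6)). I lower to just above the floor and enter the flare.

Request:
jog_arm(plan=[{"x": 0, "y": 0, "z": 10, "ax": 0, "ay": 0, "az": 0, "gripper": 0}, {"x": 0, "y": 0, "z": 20, "ax": 0, "ay": 0, "az": 0, "gripper": 0}, {"x": 0, "y": 0, "z": 26, "ax": 0, "ay": 0, "az": 0, "gripper": 0}, {"x": 0, "y": 0, "z": 27, "ax": 0, "ay": 0, "az": 0, "gripper": 0}, {"x": 0, "y": 0, "z": 27, "ax": 0, "ay": 0, "az": 0, "gripper": 0}, {"x": 5, "y": 0, "z": 27, "ax": 0, "ay": 0, "az": 0, "gripper": 0}, {"x": 11, "y": 0, "z": 27, "ax": 0, "ay": 0, "az": 0, "gripper": 0}, {"x": 17, "y": 0, "z": 27, "ax": 0, "ay": 0, "az": 0, "gripper": 0}, {"x": 23, "y": 0, "z": 27, "ax": 0, "ay": 0, "az": 0, "gripper": 0}, {"x": 29, "y": 0, "z": 27, "ax": 0, "ay": 0, "az": 0, "gripper": 0}, {"x": 34, "y": 0, "z": 27, "ax": 0, "ay": 0, "az": 0, "gripper": 0}, {"x": 38, "y": 0, "z": 27, "ax": 0, "ay": 0, "az": 0, "gripper": 0}, {"x": 40, "y": 0, "z": 27, "ax": 0, "ay": 0, "az": 0, "gripper": 0}, {"x": 40, "y": 0, "z": 27, "ax": 0, "ay": 0, "az": 0, "gripper": 0}])

```text
t: 6.68
tool_pos: [0.4817, -0.0945, 0.1133]
eef_rot: [2.475, 1.935, -0.0]
wrist_force: [0.2, 0.1, -2.2]
finger_gap: 0.0154
grip_force: 59.0
```

```bash
cat >> h.py <<'E'
A=np.radians(76.05); U=np.array([np.cos(A),np.sin(A),0]); N=np.array([-U[1],U[0],0]); L0=np.array([512.35,28.6,60])
def lane():
    s=status.read_state(); d=s['tool_pos']*1000-L0; f=np.array(s['wrist_force'])
    R=Ro.from_rotvec(s['eef_rot']).as_matrix(); print('t %.2f s %.1f lat %.1f h %.1f'%(s['t'],d@U,d@N,d[2]),'F u,n,z',np.round([f@U,f@N,f[2]],1),'M',np.round([s['moment']@U,s['moment']@N,s['moment'][2]],2),'yaw %.2f tilt %.2f %.2f'%(np.degrees(np.arctan2(R[1,0],R[0,0])),*np.degrees(R[:2,2])))
E
python3 - <<'E'
from h import *
lane()
c=shot('side','side3'); cv2.imwrite('pics/g3.png',cv2.resize(c['color'][180:280,260:360][:,:,::-1],(600,600),interpolation=cv2.INTER_CUBIC))
E
```

```text
t 6.67 s -126.9 lat 0.0 h 53.3 F u,n,z [ 0.2 -0.1 -2.2] M [0.   0.09 0.03] yaw 76.06 tilt -0.00 -0.00
```

View pics/g3.png

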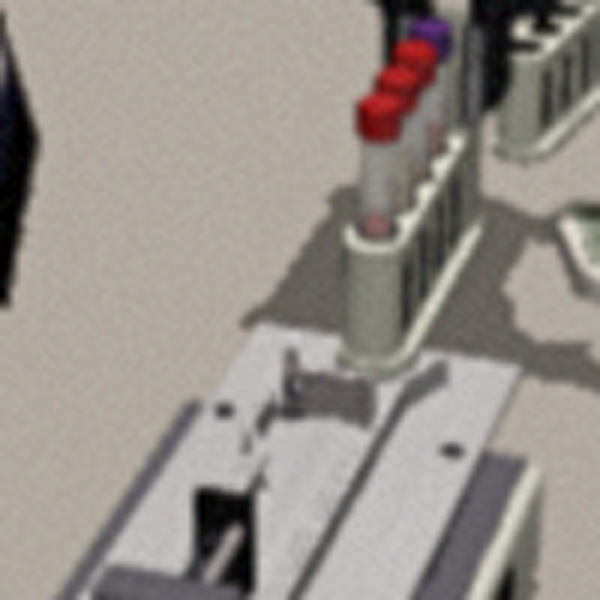

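The nose is in the flare at about crop (375,360), centred ahead of the flap at (335,395). Forces are clean, so I lower 1 mm and advance into the flap.

Request:
jog_arm(plan=[{"x": 3, "y": 0, "z": 1, "ax": 0, "ay": 0, "az": 0, "gripper": 0}, {"x": 7, "y": 0, "z": 1, "ax": 0, "ay": 0, "az": 0, "gripper": 0}, {"x": 11, "y": 0, "z": 1, "ax": 0, "ay": 0, "az": 0, "gripper": 0}, {"x": 15, "y": 0, "z": 1, "ax": 0, "ay": 0, "az": 0, "gripper": 0}, {"x": 19, "y": 0, "z": 1, "ax": 0, "ay": 0, "az": 0, "gripper": 0}, {"x": 23, "y": 0, "z": 1, "ax": 0, "ay": 0, "az": 0, "gripper": 0}, {"x": 27, "y": 0, "z": 1, "ax": 0, "ay": 0, "az": 0, "gripper": 0}, {"x": 30, "y": 0, "z": 1, "ax": 0, "ay": 0, "az": 0, "gripper": 0}, {"x": 30, "y": 0, "z": 1, "ax": 0, "ay": 0, "az": 0, "gripper": 0}])

```text
t: 7.85
tool_pos: [0.4891, -0.0663, 0.1126]
eef_rot: [2.474, 1.933, -0.001]
wrist_force: [-1.1, -4.1, -0.1]
finger_gap: 0.0153
grip_force: 59.2
```

```bash
python3 -c "
from h import *
lane()"
```

```text
t 7.85 s -97.7 lat -0.3 h 52.6 F u,n,z [-4.3  0.  -0.1] M [-0.05  1.13 -0.12] yaw 76.01 tilt 0.03 -0.12
```

Request:
jog_arm(plan=[{"x": 3, "y": 0, "z": 0, "ax": 0, "ay": 0, "az": 0, "gripper": 0}, {"x": 7, "y": 0, "z": 0, "ax": 0, "ay": 0, "az": 0, "gripper": 0}, {"x": 11, "y": 0, "z": 0, "ax": 0, "ay": 0, "az": 0, "gripper": 0}, {"x": 15, "y": 0, "z": 0, "ax": 0, "ay": 0, "az": 0, "gripper": 0}, {"x": 19, "y": 0, "z": 0, "ax": 0, "ay": 0, "az": 0, "gripper": 0}, {"x": 23, "y": 0, "z": 0, "ax": 0, "ay": 0, "az": 0, "gripper": 0}, {"x": 27, "y": 0, "z": 0, "ax": 0, "ay": 0, "az": 0, "gripper": 0}, {"x": 30, "y": 0, "z": 0, "ax": 0, "ay": 0, "az": 0, "gripper": 0}, {"x": 30, "y": 0, "z": 0, "ax": 0, "ay": 0, "az": 0, "gripper": 0}])

```text
t: 8.98
tool_pos: [0.4953, -0.0359, 0.1116]
eef_rot: [-2.472, -1.935, 0.002]
wrist_force: [-3.4, -0.7, -1.6]
finger_gap: 0.0154
grip_force: 59.0
```

```bash
python3 -c "
from h import *
lane(); c=shot('side','side4'); d=shot('top','top4')
cv2.imwrite('pics/g4.png',np.hstack([cv2.resize(k['color'][180:280,a:a+100][:,:,::-1],(400,400),interpolation=cv2.INTER_CUBIC) for k,a in ((c,260),(d,190))]))"
```

```text
t 8.97 s -66.7 lat 1.0 h 51.6 F u,n,z [-1.5  3.1 -1.6] M [0.76 0.41 0.26] yaw 76.09 tilt -0.15 0.05
```

View pics/g4.png

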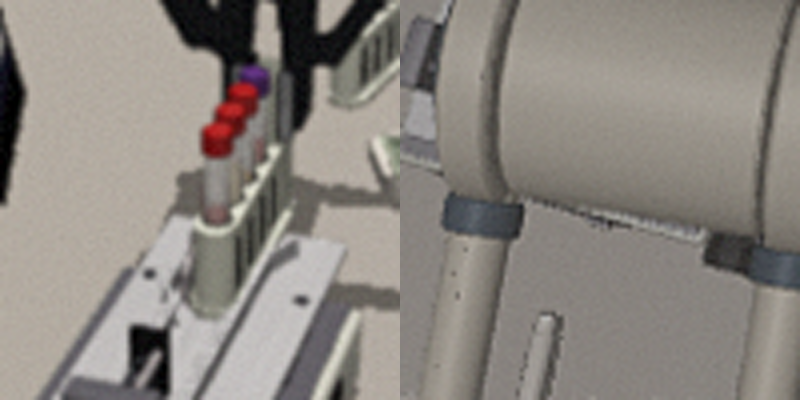

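The nose is now past the flap, in the lane (side crop (215,300)). The flap bears on the rack's -y side with about 3 N, and the forces are small. I go on.

Request:
jog_arm(plan=[{"x": 3, "y": 0, "z": 0, "ax": 0, "ay": 0, "az": 0, "gripper": 0}, {"x": 7, "y": 0, "z": 0, "ax": 0, "ay": 0, "az": 0, "gripper": 0}, {"x": 11, "y": 0, "z": 0, "ax": 0, "ay": 0, "az": 0, "gripper": 0}, {"x": 15, "y": 0, "z": 0, "ax": 0, "ay": 0, "az": 0, "gripper": 0}, {"x": 19, "y": 0, "z": 0, "ax": 0, "ay": 0, "az": 0, "gripper": 0}, {"x": 23, "y": 0, "z": 0, "ax": 0, "ay": 0, "az": 0, "gripper": 0}, {"x": 27, "y": 0, "z": 0, "ax": 0, "ay": 0, "az": 0, "gripper": 0}, {"x": 31, "y": 0, "z": 0, "ax": 0, "ay": 0, "az": 0, "gripper": 0}, {"x": 35, "y": 0, "z": 0, "ax": 0, "ay": 0, "az": 0, "gripper": 0}, {"x": 39, "y": 0, "z": 0, "ax": 0, "ay": 0, "az": 0, "gripper": 0}, {"x": 43, "y": 0, "z": 0, "ax": 0, "ay": 0, "az": 0, "gripper": 0}, {"x": 43, "y": 0, "z": 0, "ax": 0, "ay": 0, "az": 0, "gripper": 0}])

```text
t: 10.58
tool_pos: [0.5066, 0.0064, 0.1121]
eef_rot: [-2.473, -1.936, -0.001]
wrist_force: [-3.9, 2.1, -1.6]
finger_gap: 0.0155
grip_force: 59.1
```

```bash
python3 -c "
from h import *
lane()"
```

```text
t 10.57 s -23.0 lat 0.2 h 52.1 F u,n,z [ 1.1  4.3 -1.6] M [0.88 0.01 0.16] yaw 76.10 tilt -0.00 0.09
```

Request:
jog_arm(plan=[{"x": 3, "y": 0, "z": 0, "ax": 0, "ay": 0, "az": 0, "gripper": 0}, {"x": 6, "y": 0, "z": 0, "ax": 0, "ay": 0, "az": 0, "gripper": 0}, {"x": 9, "y": 0, "z": 0, "ax": 0, "ay": 0, "az": 0, "gripper": 0}, {"x": 12, "y": 0, "z": 0, "ax": 0, "ay": 0, "az": 0, "gripper": 0}, {"x": 15, "y": 0, "z": 0, "ax": 0, "ay": 0, "az": 0, "gripper": 0}, {"x": 18, "y": 0, "z": 0, "ax": 0, "ay": 0, "az": 0, "gripper": 0}, {"x": 21, "y": 0, "z": 0, "ax": 0, "ay": 0, "az": 0, "gripper": 0}, {"x": 24, "y": 0, "z": 0, "ax": 0, "ay": 0, "az": 0, "gripper": 0}, {"x": 27, "y": 0, "z": 0, "ax": 0, "ay": 0, "az": 0, "gripper": 0}, {"x": 29, "y": 0, "z": 0, "ax": 0, "ay": 0, "az": 0, "gripper": 0}, {"x": 29, "y": 0, "z": 0, "ax": 0, "ay": 0, "az": 0, "gripper": 0}])

```text
t: 11.95
tool_pos: [0.5136, 0.034, 0.1123]
eef_rot: [-2.474, -1.935, -0.001]
wrist_force: [-3.8, 0.9, -1.7]
finger_gap: 0.0155
grip_force: 59.1
```

```bash
python3 -c "
from h import *
lane()"
```

```text
t 11.95 s 5.6 lat 0.1 h 52.3 F u,n,z [-0.1  3.9 -1.7] M [ 0.91  0.24 -0.01] yaw 76.08 tilt 0.00 0.05
```

Request:
jog_arm(plan=[{"x": 2, "y": 0, "z": 0, "ax": 0, "ay": 0, "az": 0, "gripper": 0}, {"x": 4, "y": 0, "z": 0, "ax": 0, "ay": 0, "az": 0, "gripper": 0}, {"x": 6, "y": 0, "z": 0, "ax": 0, "ay": 0, "az": 0, "gripper": 0}, {"x": 8, "y": 0, "z": 0, "ax": 0, "ay": 0, "az": 0, "gripper": 0}, {"x": 10, "y": 0, "z": 0, "ax": 0, "ay": 0, "az": 0, "gripper": 0}, {"x": 10, "y": 0, "z": 0, "ax": 0, "ay": 0, "az": 0, "gripper": 0}])

```text
t: 12.7
tool_pos: [0.5158, 0.0425, 0.1124]
eef_rot: [2.475, 1.934, -0.002]
wrist_force: [-6.7, -4.3, -0.9]
finger_gap: 0.0156
grip_force: 59.3
```

```bash
python3 -c "
from h import *
lane()"
```

```text
t 12.70 s 14.3 lat 0.0 h 52.4 F u,n,z [-5.7  5.4 -0.9] M [0.89 1.07 0.02] yaw 76.01 tilt -0.02 -0.09
```

The pad is touched at about s≈9 (force −5.7 N along the lane). The lateral flap force of about 4–5 N should vanish when the flap clears the tail. I push on gently.

Request:
jog_arm(plan=[{"x": 2, "y": 0, "z": 0, "ax": 0, "ay": 0, "az": 0, "gripper": 0}, {"x": 4, "y": 0, "z": 0, "ax": 0, "ay": 0, "az": 0, "gripper": 0}, {"x": 6, "y": 0, "z": 0, "ax": 0, "ay": 0, "az": 0, "gripper": 0}, {"x": 8, "y": 0, "z": 0, "ax": 0, "ay": 0, "az": 0, "gripper": 0}, {"x": 10, "y": 0, "z": 0, "ax": 0, "ay": 0, "az": 0, "gripper": 0}, {"x": 12, "y": 0, "z": 0, "ax": 0, "ay": 0, "az": 0, "gripper": 0}, {"x": 14, "y": 0, "z": 0, "ax": 0, "ay": 0, "az": 0, "gripper": 0}, {"x": 15, "y": 0, "z": 0, "ax": 0, "ay": 0, "az": 0, "gripper": 0}, {"x": 15, "y": 0, "z": 0, "ax": 0, "ay": 0, "az": 0, "gripper": 0}])

```text
t: 13.82
tool_pos: [0.5192, 0.0562, 0.1125]
eef_rot: [2.475, 1.933, -0.004]
wrist_force: [-6.8, -6.4, 0.5]
finger_gap: 0.0152
grip_force: 59.5
```

```bash
python3 -c "
from h import *
lane()"
```

```text
t 13.82 s 28.4 lat 0.0 h 52.5 F u,n,z [-7.9  5.1  0.5] M [ 0.98  1.57 -0.02] yaw 75.98 tilt -0.06 -0.18
```

Request:
jog_arm(plan=[{"x": 2, "y": 0, "z": 0, "ax": 0, "ay": 0, "az": 0, "gripper": 0}, {"x": 4, "y": 0, "z": 0, "ax": 0, "ay": 0, "az": 0, "gripper": 0}, {"x": 5, "y": 0, "z": 0, "ax": 0, "ay": 0, "az": 0, "gripper": 0}, {"x": 6, "y": 0, "z": 0, "ax": 0, "ay": 0, "az": 0, "gripper": 0}, {"x": 7, "y": 0, "z": 0, "ax": 0, "ay": 0, "az": 0, "gripper": 0}, {"x": 8, "y": 0, "z": 0, "ax": 0, "ay": 0, "az": 0, "gripper": 0}, {"x": 8, "y": 0, "z": 0, "ax": 0, "ay": 0, "az": 0, "gripper": 0}])

```text
t: 14.7
tool_pos: [0.5215, 0.0639, 0.1126]
eef_rot: [2.474, 1.933, -0.003]
wrist_force: [-5.7, -7.9, -0.1]
finger_gap: 0.0151
grip_force: 59.4
```

```bash
python3 -c "
from h import *
lane()"
```

```text
t 14.70 s 36.5 lat -0.4 h 52.6 F u,n,z [-9.   3.6 -0.1] M [0.71 1.59 0.35] yaw 76.00 tilt 0.01 -0.18
```

Request:
jog_arm(plan=[{"x": 0.7, "y": 0, "z": 0, "ax": 0, "ay": 0, "az": 0, "gripper": 0}, {"x": 1.4, "y": 0, "z": 0, "ax": 0, "ay": 0, "az": 0, "gripper": 0}, {"x": 2, "y": 0, "z": 0, "ax": 0, "ay": 0, "az": 0, "gripper": 0}, {"x": 2, "y": 0, "z": 0, "ax": 0, "ay": 0, "az": 0, "gripper": 0}])

```text
t: 15.2
tool_pos: [0.522, 0.0657, 0.1126]
eef_rot: [2.474, 1.932, -0.003]
wrist_force: [-5.8, -7.1, -0.7]
finger_gap: 0.015
grip_force: 59.5
```

```bash
python3 -c "
from h import *
lane()"
```

```text
t 15.20 s 38.4 lat -0.4 h 52.6 F u,n,z [-8.3  3.9 -0.7] M [0.73 1.62 0.3 ] yaw 76.00 tilt -0.00 -0.19
```

Request:
jog_arm(plan=[{"x": 0.5, "y": 0, "z": 0, "ax": 0, "ay": 0, "az": 0, "gripper": 0}, {"x": 1, "y": 0, "z": 0, "ax": 0, "ay": 0, "az": 0, "gripper": 0}, {"x": 1.5, "y": 0, "z": 0, "ax": 0, "ay": 0, "az": 0, "gripper": 0}, {"x": 1.5, "y": 0, "z": 0, "ax": 0, "ay": 0, "az": 0, "gripper": 0}])

```text
t: 15.7
tool_pos: [0.5221, 0.066, 0.1128]
eef_rot: [2.473, 1.931, -0.006]
wrist_force: [-8.0, -12.0, 1.2]
finger_gap: 0.0152
grip_force: 59.7
```

```bash
python3 -c "
from h import *
lane()"
```

```text
t 15.70 s 38.6 lat -0.4 h 52.8 F u,n,z [-13.6   4.9   1.2] M [0.86 2.39 0.4 ] yaw 75.95 tilt -0.03 -0.33
```

That is the hard stop (steep rise to 13.6 N at s=38.6). I relieve it slightly and check the lateral force.

Request:
jog_arm(plan=[{"x": -1, "y": 0, "z": 0, "ax": 0, "ay": 0, "az": 0, "gripper": 0}, {"x": -1.5, "y": 0, "z": 0, "ax": 0, "ay": 0, "az": 0, "gripper": 0}, {"x": -1.5, "y": 0, "z": 0, "ax": 0, "ay": 0, "az": 0, "gripper": 0}, {"x": -1.5, "y": 0, "z": 0, "ax": 0, "ay": 0, "az": 0, "gripper": 0}])

```text
t: 16.2
tool_pos: [0.522, 0.0657, 0.1126]
eef_rot: [2.474, 1.932, -0.003]
wrist_force: [-5.0, -8.1, 0.2]
finger_gap: 0.0151
grip_force: 59.4
```

Run:
```python
from h import *
lane()
c=shot('side','side5'); d=shot('top','top5'); A0=L0/1000
for s in (-10,-2):
  for n in (-14,13): print(s,n,proj(c,[A0+(U*s+N*n)/1000+[0,0,.019]]).round(0),proj(d,[A0+(U*s+N*n)/1000+[0,0,.019]]).round(0))
```

```text
t 16.20 s 38.4 lat -0.4 h 52.6 F u,n,z [-9.1  2.9  0.2] M [0.58 1.6  0.27] yaw 75.99 tilt 0.00 -0.19
-10 -14 [[310. 240.]] [[266. 207.]]
-10 13 [[324. 242.]] [[263. 218.]]
-2 -14 [[309. 242.]] [[263. 206.]]
-2 13 [[323. 244.]] [[259. 217.]]
```

Request:
jog_arm(plan=[{"x": -1, "y": -0.4, "z": 0, "ax": 0, "ay": 0, "az": 0, "gripper": 0}, {"x": -3, "y": -0.8, "z": 0, "ax": 0, "ay": 0, "az": 0, "gripper": 0}, {"x": -6, "y": -0.8, "z": 0, "ax": 0, "ay": 0, "az": 0, "gripper": 0}, {"x": -9, "y": -0.8, "z": 0, "ax": 0, "ay": 0, "az": 0, "gripper": 0}, {"x": -12, "y": -0.8, "z": 0, "ax": 0, "ay": 0, "az": 0, "gripper": 0}, {"x": -14, "y": -0.8, "z": 0, "ax": 0, "ay": 0, "az": 0, "gripper": 0}, {"x": -14, "y": -0.8, "z": 0, "ax": 0, "ay": 0, "az": 0, "gripper": 0}])

```text
t: 17.18
tool_pos: [0.5183, 0.0527, 0.1125]
eef_rot: [2.474, 1.932, -0.001]
wrist_force: [-2.2, -4.9, -2.8]
finger_gap: 0.0148
grip_force: 59.2
```

```bash
python3 -c "
from h import *
lane()"
```

```text
t 17.18 s 24.8 lat -0.0 h 52.5 F u,n,z [-5.3  1.  -2.8] M [0.27 1.26 0.05] yaw 75.98 tilt 0.08 -0.14
```

The lateral force has fallen to 1 N (it was 5 N here on the way in), so the flap has shut behind the tail. I keep easing back.

Request:
jog_arm(plan=[{"x": -3, "y": 0, "z": 0, "ax": 0, "ay": 0, "az": 0, "gripper": 0}, {"x": -6, "y": 0, "z": 0, "ax": 0, "ay": 0, "az": 0, "gripper": 0}, {"x": -8, "y": 0, "z": 0, "ax": 0, "ay": 0, "az": 0, "gripper": 0}, {"x": -10, "y": 0, "z": 0, "ax": 0, "ay": 0, "az": 0, "gripper": 0}, {"x": -11, "y": 0, "z": 0, "ax": 0, "ay": 0, "az": 0, "gripper": 0}, {"x": -11, "y": 0, "z": 0, "ax": 0, "ay": 0, "az": 0, "gripper": 0}])

```text
t: 17.92
tool_pos: [0.5156, 0.0432, 0.1124]
eef_rot: [2.474, 1.934, 0.001]
wrist_force: [1.5, -3.8, -4.1]
finger_gap: 0.0153
grip_force: 59.0
```

```bash
python3 -c "
from h import *
lane()"
```

```text
t 17.93 s 14.9 lat 0.4 h 52.4 F u,n,z [-3.3 -2.4 -4.1] M [-0.27  1.   -0.11] yaw 76.03 tilt 0.06 -0.02
```

Request:
jog_arm(plan=[{"x": -1, "y": 0.3, "z": 0.3, "ax": 0, "ay": 0, "az": 0, "gripper": 0}, {"x": -2, "y": 0.4, "z": 0.5, "ax": 0, "ay": 0, "az": 0, "gripper": 0}, {"x": -3, "y": 0.4, "z": 0.5, "ax": 0, "ay": 0, "az": 0, "gripper": 0}, {"x": -3, "y": 0.4, "z": 0.5, "ax": 0, "ay": 0, "az": 0, "gripper": 0}])

```text
t: 18.42
tool_pos: [0.515, 0.0404, 0.1121]
eef_rot: [2.475, 1.935, 0.001]
wrist_force: [0.4, -4.6, -0.9]
finger_gap: 0.0153
grip_force: 59.1
```

```bash
python3 -c "
from h import *
lane()"
```

```text
t 18.43 s 12.1 lat 0.3 h 52.1 F u,n,z [-4.4 -1.5 -0.9] M [-0.19  0.81 -0.09] yaw 76.05 tilt 0.04 0.01
```

Request:
jog_arm(plan=[{"x": -0.7, "y": 0.2, "z": 0.2, "ax": 0, "ay": 0, "az": 0, "gripper": 0}, {"x": -1.4, "y": 0.3, "z": 0.3, "ax": 0, "ay": 0, "az": 0, "gripper": 0}, {"x": -2, "y": 0.3, "z": 0.3, "ax": 0, "ay": 0, "az": 0, "gripper": 0}, {"x": -2, "y": 0.3, "z": 0.3, "ax": 0, "ay": 0, "az": 0, "gripper": 0}])

```text
t: 18.92
tool_pos: [0.5146, 0.0384, 0.1115]
eef_rot: [-2.475, -1.935, -0.0]
wrist_force: [-0.3, -3.0, 0.3]
finger_gap: 0.0151
grip_force: 59.5
```

```bash
python3 -c "
from h import *
lane()"
```

```text
t 18.93 s 10.1 lat 0.2 h 51.5 F u,n,z [-2.9 -0.4  0.3] M [-0.02  0.56 -0.04] yaw 76.06 tilt 0.00 0.01
```

Request:
jog_arm(plan=[{"x": -0.7, "y": 0, "z": 0, "ax": 0, "ay": 0, "az": 0, "gripper": 0}, {"x": -1.4, "y": 0, "z": 0, "ax": 0, "ay": 0, "az": 0, "gripper": 0}, {"x": -2, "y": 0, "z": 0, "ax": 0, "ay": 0, "az": 0, "gripper": 0}, {"x": -2, "y": 0, "z": 0, "ax": 0, "ay": 0, "az": 0, "gripper": 0}])

```text
t: 19.42
tool_pos: [0.5143, 0.0374, 0.1114]
eef_rot: [-2.473, -1.935, -0.002]
wrist_force: [1.5, 3.9, -1.4]
finger_gap: 0.0152
grip_force: 59.3
```

```bash
python3 -c "
from h import *
lane()"
```

```text
t 19.43 s 9.0 lat 0.2 h 51.4 F u,n,z [ 4.2 -0.5 -1.4] M [-0.15 -0.67 -0.12] yaw 76.09 tilt 0.03 0.10
```

The rack bears on the closed flap (force flipped to +4 N at s≈9.0). I relieve the pull, then release.

Request:
jog_arm(plan=[{"x": 0.4, "y": 0, "z": 0, "ax": 0, "ay": 0, "az": 0, "gripper": 0}, {"x": 0.8, "y": 0, "z": 0, "ax": 0, "ay": 0, "az": 0, "gripper": 0}, {"x": 0.8, "y": 0, "z": 0, "ax": 0, "ay": 0, "az": 0, "gripper": 0}, {"x": 0.8, "y": 0, "z": 0, "ax": 0, "ay": 0, "az": 0, "gripper": 0}])

```text
t: 19.92
tool_pos: [0.5143, 0.0374, 0.1115]
eef_rot: [-2.474, -1.935, -0.0]
wrist_force: [1.4, 4.0, -1.8]
finger_gap: 0.0154
grip_force: 59.3
```

```bash
python3 -c "
from h import *
lane()"
```

```text
t 19.93 s 9.0 lat 0.2 h 51.5 F u,n,z [ 4.2 -0.4 -1.8] M [-0.06 -0.68  0.04] yaw 76.06 tilt 0.00 0.02
```

Request:
jog_arm(plan=[{"x": 0.4, "y": 0, "z": 0, "ax": 0, "ay": 0, "az": 0, "gripper": 0}, {"x": 0.8, "y": 0, "z": 0, "ax": 0, "ay": 0, "az": 0, "gripper": 0}, {"x": 0.8, "y": 0, "z": 0, "ax": 0, "ay": 0, "az": 0, "gripper": 0}])

```text
t: 20.3
tool_pos: [0.5144, 0.0376, 0.1115]
eef_rot: [2.475, 1.935, -0.001]
wrist_force: [-0.7, -0.0, -1.1]
finger_gap: 0.0149
grip_force: 59.3
```

```bash
python3 -c "
from h import *
lane()"
```

```text
t 20.30 s 9.2 lat 0.2 h 51.5 F u,n,z [-0.2  0.7 -1.1] M [ 0.1  -0.23  0.02] yaw 76.03 tilt -0.02 -0.04
```

Force is near zero, so I release.

Request:
jog_arm(plan=[{"x": 0, "y": 0, "z": 0, "ax": 0, "ay": 0, "az": 0, "gripper": 0.25}, {"x": 0, "y": 0, "z": 0, "ax": 0, "ay": 0, "az": 0, "gripper": 0.4}, {"x": 0, "y": 0, "z": 0, "ax": 0, "ay": 0, "az": 0, "gripper": 0.45}, {"x": 0, "y": 0, "z": 0, "ax": 0, "ay": 0, "az": 0, "gripper": 0.45}, {"x": 0, "y": 0, "z": 0, "ax": 0, "ay": 0, "az": 0, "gripper": 0.45}, {"x": 0, "y": 0, "z": -5, "ax": 0, "ay": 0, "az": 0, "gripper": 0.45}, {"x": 0, "y": 0, "z": -15, "ax": 0, "ay": 0, "az": 0, "gripper": 0.45}, {"x": 0, "y": 0, "z": -35, "ax": 0, "ay": 0, "az": 0, "gripper": 0.45}, {"x": 0, "y": 0, "z": -60, "ax": 0, "ay": 0, "az": 0, "gripper": 0.45}, {"x": 0, "y": 0, "z": -90, "ax": 0, "ay": 0, "az": 0, "gripper": 0.45}, {"x": -30, "y": 0, "z": -110, "ax": 0, "ay": 0, "az": 0, "gripper": 0.45}, {"x": -80, "y": 0, "z": -120, "ax": 0, "ay": 0, "az": 0, "gripper": 0.45}, {"x": -130, "y": 0, "z": -120, "ax": 0, "ay": 0, "az": 0, "gripper": 0.45}, {"x": -180, "y": 0, "z": -120, "ax": 0, "ay": 0, "az": 0, "gripper": 0.45}, {"x": -220, "y": 0, "z": -120, "ax": 0, "ay": 0, "az": 0, "gripper": 0.45}, {"x": -240, "y": 0, "z": -120, "ax": 0, "ay": 0, "az": 0, "gripper": 0.45}, {"x": -240, "y": 0, "z": -120, "ax": 0, "ay": 0, "az": 0, "gripper": 0.45}])

```text
t: 22.42
tool_pos: [0.4564, -0.1962, 0.233]
eef_rot: [2.476, 1.931, 0.001]
wrist_force: [-0.3, -0.3, 0.3]
finger_gap: 0.0384
grip_force: 0.0
```

Run:
```python
from h import *
lane()
c=shot('side','side6'); d=shot('top','top6')
hsv=cv2.cvtColor(d['color'],cv2.COLOR_RGB2HSV);h,s,v=cv2.split(hsv); m=((s>90)&(v>60)&((h<8)|(h>125))).astype(np.uint8); mm=np.zeros_like(m);mm[180:230,190:280]=m[180:230,190:280]
n,l,st,ce=cv2.connectedComponentsWithStats(mm); P=[ce[i] for i in range(1,n) if st[i,4]>6]; X=plane(d,P,.152)*1000-L0
print(len(P),[((x@U).round(1),(x@N).round(1)) for x in X])
cv2.imwrite('pics/g6.png',np.hstack([cv2.resize(k['color'][b:b+100,a:a+100][:,:,::-1],(400,400),interpolation=cv2.INTER_CUBIC) for k,a,b in ((c,240,205),(d,190,150))]))
```

```text
t 22.43 s -231.6 lat 0.1 h 173.0 F u,n,z [-0.4  0.2  0.3] M [-0.01  0.01  0.02] yaw 75.90 tilt 0.08 -0.05
4 [(np.float64(91.7), np.float64(0.7)), (np.float64(72.4), np.float64(0.3)), (np.float64(51.9), np.float64(0.6)), (np.float64(32.7), np.float64(0.9))]
```

View pics/g6.png

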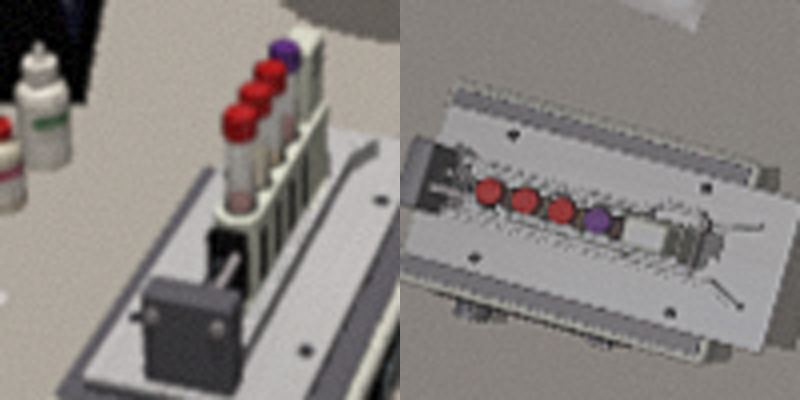

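The rack sits upright in the lane against the pad. Its caps are in line (lateral offset under 1 mm), the grip block is at crop (645,232), and the flap is shut across the lane at (703,240). The gripper is clear, so I hand in.

```bash
python3 -c "
from rig import workorder; print(workorder.close_job())"
```

```text
the job is handed in; nothing more can be done
None
```

The loaded rack is in the mixer lane with the flap shut behind it, released and bearing on the flap with the arm clear; I handed the job in at about 22 s, and no verdict came back.

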